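# Put the strip carton home and shut the drying cabinet

## Robot

A 6-joint arm with a two-finger parallel gripper is mounted at the origin on a cart in front of the work surface, level with it; the furniture and walls round the work are solid. World frame = base frame: x ahead of the robot, y to its left, z up, the work surface at z = 0. Lengths are in m, angles in rad, forces in N, time in s.
With the tool pointing down it reaches from about 0.35 to 0.975 m from the base axis. Payload 7.1 kg.
Tool frame: the origin (TCP) lies midway between the tips of the shut fingers; the grasp point (between the pads) lies behind it (manip.grasp_offset is the z of the grasp point in the tool frame, in m); z points along the fingers, y is the line along which they close (so a half turn about z gives the same grasp; the last joint's range is limited). The gripper opens to 88 mm and grips with 3 to 60 N. Pads are 20 mm wide; open, the fingers measure 115 mm over their backs; the gripper's body (75 mm by 178 mm) begins 61 mm behind the grasp point.
Start: joints at [-1.26, 0.423, 1.63, -0, 1.089, -0.019], TCP at [0.202, -0.591, 0.223] pointing down, gripper open.
Joint ranges: [-3, 3], [-0.9, 2.11], [0.09, 2.58], [-1.31, 4.45], [0.11, 2.69], [-2.54, 2.54]. Speed limits (rad/s): [2.39, 2.39, 3.01, 3.14, 3.14, 3.14].

## Interface

Orientations are given as a rotation vector (axis times angle).
In Python, from workcell import manip, optics, models gives the robot as it stands.
- The arm moves only by the tool drive_tool, never from a script. Its argument "commands" is a list of rows, each an object of numbers: "tx", "ty", "tz": the shift along the tool's x, y, z each as a share of 50 mm, from -1 to 1; "turn": the turn about the tool's z as a share of 0.08 rad, from -1 to 1; "fingers": the opening, from -1 (shut) to 1 (fully open), so that 0 is half open. In form: [{"tx": .., "ty": .., "tz": .., "turn": .., "fingers": ..}, ...]. A call has 1 to 10 rows; each row shifts and turns the commanded pose from where the row before left it, along the tool's axes as they then stand; what a row does not reach is not made up. A row lasts 1/10 s, in which the tool goes at most 50 mm and 8.59 degrees, less where a joint would pass 70% of its speed; a pose out of reach is approached as far as the arm can. A call with a number of a shift or a turn outside -1 to 1 is refused whole. A call with a gripper value outside its range is refused whole. The fingers move at their own pace and stop on an object; "squeeze" is the grip in N (left out, the last holds). Time passes only in rows, so rows that do not move let the fingers close. It gives the time, the measured TCP pose, the force, the opening and the grip force at its end, in the units of the state.
- manip.state(): the state, without advancing time (a new reading comes with each control period).
- optics.grab_frame(name): name is "scene" or "top" or "wrist"; returns the picture (480x640x3 uint8, red, green, blue); there is no depth.
- optics.camera_info(name): a dict with "fx", "fy", "cx", "cy" (pixels), "view" (4x4, takes a point from world to camera coordinates); the wrist camera has in their place "mount" (4x4, takes a point from camera to tool coordinates, whose origin is the TCP and whose axes are the flange's). Camera axes: x right, y up, looking along -z (the intrinsics and any distortion apply to the point x, -y, -z); pixel columns grow to the right and rows downward; lengths in m; the calibration is good to about 2 mm. A picture is of the moment at which its call begins: read the wrist's pose just before it. camera_info takes no time and is no camera call.
- manip.job_done(): hands the job in; it is judged then, once.
Trained networks look in the newest picture that a camera, given by its name, has taken for a name from the list of things; names that differ only in an ending like _2 or _b are one class to them, and where a whole thing is asked for, a point or a joint stands for the part that bears it (a point fixed in the world has none). Each returns a list of dicts, best first, with "conf" (0 to 1); they miss things now and then, are a little off and sometimes report something else, mostly with a low value. They report only what shows in the picture. A call takes as long as a camera call. They do not tell look-alikes from the thing itself.
- models.recognise(camera, query): "centre" ([x, y, z] in m, in world coordinates, good to about 4 mm: the middle of the surface that is visible of it).
The state is a dict: "clock": time; "q": joint angles; "qd": joint speeds; "effort": joint torques, N m; "ee_pos": TCP position; "eef_rot": TCP orientation; "contact_force": force on the tool from outside, world axes, zero at the start; "wrist_torque": the same for the moment, N m; "opening": finger opening in m; "grasp_force": force on a finger pad.
Only numpy, scipy, OpenCV 4.12 (cv2) and the standard library are available. Lean on these libraries where they do the work, as an engineer would, in place of code of your own. Each camera call takes 0.05 s, during which the arm holds its last target. There are 200 camera calls.

## Task

The low drying cabinet has been left open with its carton of test strips sticking out. First stand the white bottle somewhere on the worktop clear of the door's swing, then push the carton straight in until its end is flush with the cabinet's front, and then push the door shut until it clicks home on its catch. Keep the bottle upright, and leave the red-capped jar and the empty conical flask alone.

Things in the scene. Friction and masses are not known exactly. Their poses are not given: they have to be found in the camera images.
- cabinet: fixed low white drying cabinet, 250 mm wide (y), 170 deep (x), 96 high. Origin: centre of its underside, on the worktop. Own +x points from its open front to its back, own +y to its left, where the door is hinged. Front edges of roof, floor and walls at own x = -85 mm. Floor 4 mm thick, inside 86 mm high, 158 mm deep. The spring catch sits inside the right wall near the front
- door_hinge (a point): point on the door's upright hinge line, at the front left edge of the cabinet, 52 mm above the worktop; fixed to the cabinet (cabinet's own x = -85, y = +121 mm)
- door (a joint): door hinge, rad: 0 = shut on the catch, grows as the door opens towards the robot, to 1.75. At angle a the door points from the hinge along (-sin a, -cos a) in the cabinet's own x, y. It stays where it is left (0.05 N m friction). A sprung roller catch resists below about 0.08 rad, needs about 7 N near the free edge, and past about 0.03 rad pulls the door in to 0 and holds it
- door_push (a point): point on the door's outer face, 195 mm from the hinge line, 52 mm above the worktop; moves with the door. The door is a flat white panel, 3 to 94 mm above the worktop, free edge 241 mm from the hinge line; its outer face lies 13 mm in front of the hinge line. A steel finger pull stands 12 mm proud of it, 228 to 236 mm from the hinge
- carton_center (a point): centre of the loose carton of test strips, 45 mm wide, 115 long, 75 high, about 60 g, standing on the cabinet floor (4 mm above the worktop), its long axis roughly along the cabinet's depth and one end sticking 30 to 46 mm out of the front
- carton_end (a point): centre of the carton's end face (45 mm wide, 75 mm high) that sticks out towards the robot, 37 mm above the carton's underside; the carton is home when this point is level with the cabinet's front edges
- bottle_center (a point): centre, half-way up, of the loose plain white plastic bottle with a white screw cap, 52 mm in diameter at the body, 100 mm high, standing on the worktop in front of the cabinet within the door's swing; own z is its upright axis
- jar_center (a point): bystander: centre of the white jar with a red cap, 63 mm in diameter, 98 mm high, to the right of the cabinet
- flask_center (a point): bystander: centre of the clear conical flask, 64 mm in diameter, 114 mm high, to the left of the cabinet
- cabinet_front (a point): middle of the cabinet's open front, in the plane of its front edges, 50 mm above the worktop
Not all that is in view belongs to the job. What is shaped like the part that bears carton_center but pink is not meant.

How it is judged:
On the way, in this order (a step that is already met when the one before it is completed fails the run):
1. the bottle stands upright on the worktop, clear of the door's swing, with the door still open ((horizontal distance between bottle_center and door_hinge above 0.265 m or y of bottle_center in the frame of cabinet above 0.15 m) and height (world z) of bottle_center below 0.056 m and angle between bottle_center's own z axis and vertical below 0.15 rad and value of joint door above 0.5 rad), for 0.2 s.
2. the carton is pushed in, its end flush with the cabinet's front (at most 8 mm proud), with the door still open (x of carton_end in the frame of cabinet above -0.093 m and value of joint door above 0.3 rad), for 0.2 s.
3. the door is shut on its catch (value of joint door below 0.016 rad), for 0.2 s.
At the end, for the whole second after the job is handed in: The door is shut on its catch (joint under 0.016 rad), the carton stands upright wholly inside the cabinet behind the door, and the bottle stands upright on the worktop clear of the door's swing (its centre over 265 mm from the hinge line, or over 150 mm to the left of the cabinet's middle) (value of joint door below 0.016 rad and x of carton_end in the frame of cabinet above -0.089 m and angle between each of carton_center, bottle_center's own z axis and vertical below 0.15 rad and height (world z) of bottle_center between 0.044 and 0.056 m and (horizontal distance between bottle_center and door_hinge above 0.265 m or y of bottle_center in the frame of cabinet above 0.15 m)); the robot touches nothing.
It fails at once if the bottle is tipped over (angle between bottle_center's own z axis and vertical above 0.9 rad).
It fails at once if the red-capped jar is moved (over 25 mm) (distance of jar_center from where it was at the start of the episode above 0.025 m).
It fails at once if the conical flask is moved (over 25 mm) (distance of flask_center from where it was at the start of the episode above 0.025 m).
It also fails if it takes over 64 s, if anything falls off the work surface, if the arm or the gripper's body presses on something with over 40 N, if the wrist force passes 120 N, or if a joint passes its speed limit or range.

## Working session

There is one attempt and no reset: what is moved stays moved. The work goes in short steps, Python scripts to look and compute and a tool call to move; the robot and the scene stay as the last step left them, time stands still between calls to the robot, and variables do not carry over. Pictures are saved under pics/ and viewed, at most 10 in all, crops included, and the job is handed in when it is done.

Besides the shell and the picture viewer there is one more tool, called after ">>>" by a JSON object that holds its "method" and its "body", one argument or row to a line. drive_tool: Moves the arm, as the interface text tells. Its arguments: {"type":"object","properties":{"commands":{"type":"array","items":{"type":"object","properties":{"tx":{"type":"number","minimum":-1,"maximum":1},"ty":{"type":"number","minimum":-1,"maximum":1},"tz":{"type":"number","minimum":-1,"maximum":1},"turn":{"type":"number","minimum":-1,"maximum":1},"fingers":{"type":"number"}}}},"squeeze":{"type":"number"}},"required":["commands"]}

```bash
mkdir -p pics; python3 - <<'E'
from workcell import manip, optics, models
import cv2, numpy as np
s=manip.state();print(s['clock'],s['ee_pos'],s['eef_rot'],s['opening'],manip.grasp_offset)
ims=[]
for c in("scene","top"):
    im=optics.grab_frame(c); cv2.imwrite(f"pics/{c}0.png",im[:,:,::-1])
for c in("scene","top"):
    for n in("cabinet","door","carton_center","bottle_center","jar_center","flask_center"):
        print(c,n,[(np.round(d['centre'],3).tolist(),round(d['conf'],2)) for d in models.recognise(c,n)[:3]])
E
```

```text
0.0 [ 0.20225026 -0.59077283  0.22188494] [-3.09746009e+00 -5.15430115e-01  3.61890887e-04] 0.08768816079802559 -0.0187
scene cabinet [([0.668, 0.152, 0.097], 0.83)]
scene door [([0.513, 0.232, 0.066], 0.85)]
scene carton_center [([0.552, -0.126, 0.059], 0.89), ([0.606, 0.129, 0.057], 0.75)]
scene bottle_center [([0.5, 0.123, 0.062], 0.57)]
scene jar_center [([0.696, -0.131, 0.064], 0.91), ([0.514, 0.235, 0.065], 0.56), ([0.497, 0.124, 0.066], 0.33)]
scene flask_center [([0.604, 0.38, 0.051], 0.73)]
top cabinet [([0.691, 0.101, 0.098], 0.89)]
top door [([0.515, 0.223, 0.092], 0.66)]
top carton_center [([0.6, 0.111, 0.078], 0.9), ([0.556, -0.134, 0.076], 0.82), ([0.609, 0.36, 0.042], 0.48)]
top bottle_center [([0.505, 0.108, 0.07], 0.77)]
top jar_center [([0.7, -0.142, 0.093], 0.69)]
top flask_center [([0.61, 0.361, 0.041], 0.59), ([0.511, 0.221, 0.096], 0.45)]
```

View pics/scene0.png

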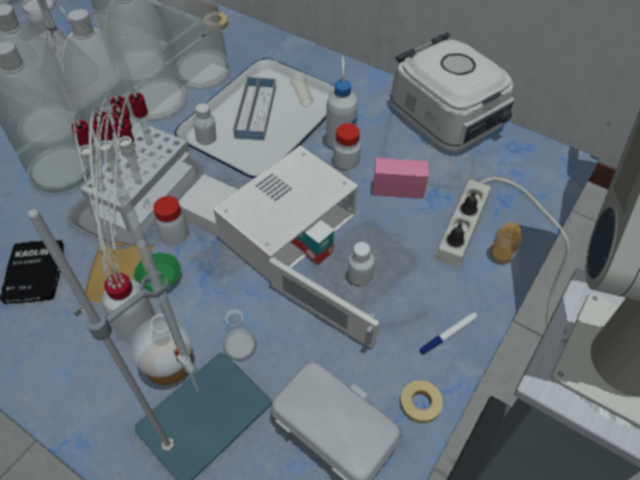

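View pics/top0.png

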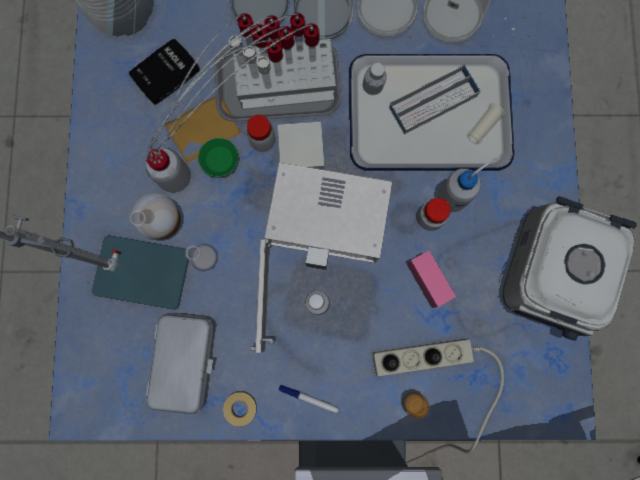

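The top view shows the cabinet roof corners near (279,165), (391,180), (378,259) and (266,243). The door is open, running from (265,240) to (258,350). The carton's end is at (316,265), the bottle at (317,301), the jar at (436,212) and the flask at (203,257). The pink box at (432,279) is the decoy.

```bash
cat > h.py <<'E'
from workcell import manip, optics, models
import numpy as np, cv2
def ray(c,u,v,z):
    i=optics.camera_info(c); V=np.array(i['view']); R=V[:3,:3]; o=-R.T@V[:3,3]
    d=R.T@np.array([(u-i['cx'])/i['fx'],-(v-i['cy'])/i['fy'],-1]); return o+d*(z-o[2])/d[2]
def proj(c,p):
    i=optics.camera_info(c); V=np.array(i['view']); q=V[:3,:3]@p+V[:3,3]
    return i['cx']+i['fx']*q[0]/-q[2], i['cy']+i['fy']*q[1]/q[2]
E
python3 - <<'E'
from h import *
i=optics.camera_info('top');print({k:v for k,v in i.items() if k!='view'}); V=np.array(i['view']); print(-V[:3,:3].T@V[:3,3])
for n,u,v,z in [('BL',279,165,.096),('BR',391,180,.096),('FR',378,259,.096),('FL',266,243,.096),('doorhinge',265,240,.094),('doorend',257,350,.094),('cartonL',307,266,.079),('cartonR',325,269,.079),('bottlecap',316.5,301,.1),('jarcap',437,211,.098),('pinkTL',408,258,.07),('pinkBL',433,306,.07)]:
    print(n,np.round(ray('top',u,v,z),3))
im=optics.grab_frame('top')[:,:,::-1]
cv2.imwrite('pics/topc.png',cv2.resize(im[150:370,190:460],None,fx=2.7,fy=2.7,interpolation=cv2.INTER_CUBIC))
E
```

```text
{'fx': 589.7243040197491, 'fy': 589.7243040197491, 'cx': 322.2848089516347, 'cy': 236.36181741248765}
[0.45244031 0.09804087 1.34176026]
BL [0.804 0.193 0.096]
BR [ 0.77  -0.051  0.096]
FR [ 0.598 -0.02   0.096]
FL [0.632 0.219 0.096]
doorhinge [0.639 0.221 0.094]
doorend [0.408 0.235 0.094]
cartonL [0.585 0.132 0.079]
cartonR [0.578 0.093 0.079]
bottlecap [0.509 0.111 0.1  ]
jarcap [ 0.701 -0.148  0.098]
pinkTL [ 0.603 -0.087  0.07 ]
pinkBL [ 0.499 -0.139  0.07 ]
```

View pics/topc.png

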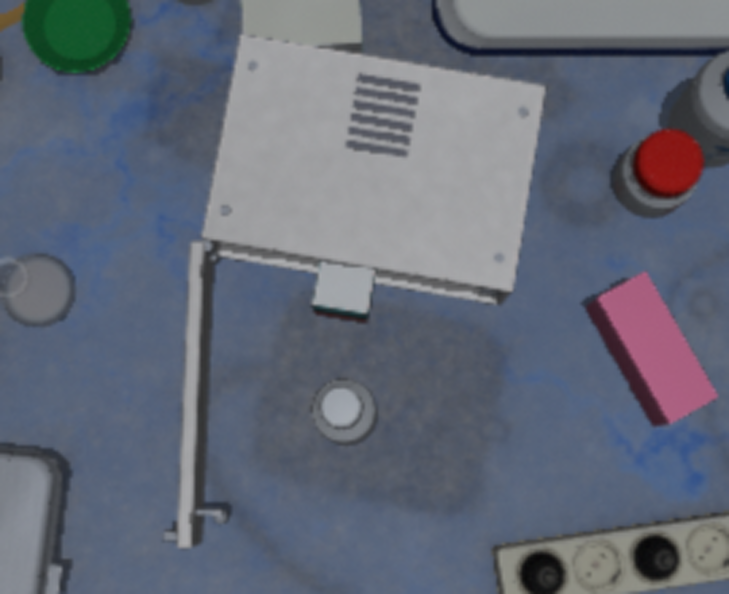

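>>> {"method": "drive_tool", "body": {
  "commands": [
    {"tx": 0.5,"ty": -0.8,"turn": 1,"fingers": 1},
    {"tx": 0.5,"ty": -0.8,"turn": 1,"fingers": 1},
    {"tx": 0.5,"ty": -0.8,"turn": 1,"fingers": 1},
    {"tx": 0.5,"ty": -0.8,"turn": 1,"fingers": 1},
    {"tx": 0.5,"ty": -0.8,"turn": 1,"fingers": 1},
    {"tx": 0.5,"ty": -0.8,"turn": 1,"fingers": 1},
    {"turn": 0.3,"fingers": 1}
  ]
}}

```text
schema error: expected keys tx, ty, tz, turn, fingers
```

```bash
cat >> h.py <<'E'
from scipy.spatial.transform import Rotation as Ro
def go(*targets):
    s=manip.state(); R=Ro.from_rotvec(s['eef_rot']).as_matrix(); p=np.array(s['ee_pos'])
    print('t',round(s['clock'],2),'p',p.round(4),'yaw',round(np.degrees(np.arctan2(R[1,0],R[0,0])),1),'F',np.round(s['contact_force'],1),'op',round(s['opening'],4))
    for t in targets:
        print('to',np.round(t,3),'units',(R.T@(np.array(t)-p)/.05).round(2)); p=np.array(t)
# cabinet pose
px=np.array([(240,36),(545,86),(512,291),(204,238)])/2.7+[190,150]
W=np.array([ray('top',u,v,.096)[:2] for u,v in px]); L=np.array([(.085,.125),(.085,-.125),(-.085,-.125),(-.085,.125)])
cz=W.mean(0); A=(L-L.mean(0)).T@(W-cz); yaw=np.arctan2(A[0,1]-A[1,0],A[0,0]+A[1,1])
Rc=np.array([[np.cos(yaw),-np.sin(yaw)],[np.sin(yaw),np.cos(yaw)]])
def cab(x,y,z): return np.r_[cz+Rc@[x,y],z]
def tocab(p): return Rc.T@(np.array(p)[:2]-cz)
E
python3 - <<'E'
from h import *
print('res',((L@Rc.T+cz-W)*1000).round(1).tolist(),'yaw',np.degrees(yaw),cz)
h=cab(-.085,.121,0);print('hinge',h)
B=ray('top',316.3,300.7,.1);C=ray('top',316.5,265.2,.079);print('bottle',B,np.hypot(*(B-h)[:2]),'carton cab',tocab(C))
for u,v in [(165,535),(186,545)]:
    d=ray('top',u/2.7+190,v/2.7+150,.094); q=tocab(d)-[-.085,.121]; print('doorend',q,np.hypot(*q),np.arctan2(-q[0],-q[1]))
for n in((.49,-.04),(.47,-.03)): print(n,np.hypot(n[0]-h[0],n[1]-h[1]))
print([proj('top',np.r_[.49,-.04,z]) for z in(0,.1)])
go((B[0],B[1],.15),(B[0],B[1],.035))
E
```

```text
res [[1.4, 0.1], [0.9, -0.8], [-1.0, -1.3], [-1.2, 2.0]] yaw -9.705388557151727 [0.70424267 0.08435394]
hinge [0.64085765 0.21795162 0.        ]
bottle [0.50948227 0.11126145 0.1       ] 0.16924031325958244 carton cab [-0.12064183  0.00652422]
doorend [-0.23081147 -0.01017165] 0.23103549203824497 1.5267557552621973
doorend [-0.23553183 -0.02751518] 0.2371335622154228 1.4545019449262586
(0.49, -0.04) 0.29882615374870913
(0.47, -0.03) 0.30111848793693224
[(np.float64(383.7566040547044), np.float64(311.36830513333797)), (np.float64(388.6563648406599), np.float64(310.0154471786889))]
t 0.75 p [ 0.2024 -0.5913  0.2227] yaw 18.9 F [-0.7 -0.6 -0.6] op 0.0876
to [0.509 0.111 0.15 ] units [ 10.36 -11.3    1.45]
to [0.509 0.111 0.035] units [ 0.  -0.   2.3]
```

>>> {"method": "drive_tool", "body": {
  "commands": [
    {"tx": 0.5,"ty": -0.8,"tz": 0,"turn": 1,"fingers": 1},
    {"tx": 0.5,"ty": -0.8,"tz": 0,"turn": 1,"fingers": 1},
    {"tx": 0.5,"ty": -0.8,"tz": 0,"turn": 1,"fingers": 1},
    {"tx": 0.5,"ty": -0.8,"tz": 0,"turn": 1,"fingers": 1},
    {"tx": 0.5,"ty": -0.8,"tz": 0,"turn": 1,"fingers": 1},
    {"tx": 0.5,"ty": -0.8,"tz": 0,"turn": 1,"fingers": 1},
    {"tx": 0,"ty": 0,"tz": 0,"turn": 0.25,"fingers": 1}
  ]
}}

```text
clock: 1.45
ee_pos: [0.321, -0.3325, 0.2229]
eef_rot: [-3.13, 0.263, -0.001]
contact_force: [-0.7, -0.4, 0.1]
opening: 0.088
grasp_force: 0.0
```

```bash
python3 - <<'E'
from h import *
go((.509,.111,.15),(.509,.111,.035))
E
```

```text
t 1.45 p [ 0.321  -0.3325  0.2229] yaw -9.6 F [-0.7 -0.4  0.1] op 0.088
to [0.509 0.111 0.15 ] units [ 2.23 -9.37  1.47]
to [0.509 0.111 0.035] units [-0.   0.   2.3]
```

>>> {"method": "drive_tool", "body": {
  "commands": [
    {"tx": 0.22,"ty": -0.93,"tz": 0,"turn": 0,"fingers": 1},
    {"tx": 0.22,"ty": -0.93,"tz": 0,"turn": 0,"fingers": 1},
    {"tx": 0.22,"ty": -0.93,"tz": 0,"turn": 0,"fingers": 1},
    {"tx": 0.22,"ty": -0.93,"tz": 0,"turn": 0,"fingers": 1},
    {"tx": 0.22,"ty": -0.93,"tz": 0,"turn": 0,"fingers": 1},
    {"tx": 0.22,"ty": -0.93,"tz": 0,"turn": 0,"fingers": 1},
    {"tx": 0.22,"ty": -0.93,"tz": 0,"turn": 0,"fingers": 1},
    {"tx": 0.22,"ty": -0.93,"tz": 0,"turn": 0,"fingers": 1},
    {"tx": 0.22,"ty": -0.93,"tz": 0.7,"turn": 0,"fingers": 1},
    {"tx": 0.22,"ty": -0.93,"tz": 0.2,"turn": 0,"fingers": 1}
  ]
}}

```text
clock: 2.45
ee_pos: [0.503, 0.0973, 0.1816]
eef_rot: [3.129, -0.267, -0.002]
contact_force: [-0.3, -1.0, -0.2]
opening: 0.0878
grasp_force: 0.0
```

```bash
python3 - <<'E'
from h import *
s=manip.state()
im=optics.grab_frame('wrist')[:,:,::-1]; cv2.imwrite('pics/w1.png',im)
print([(np.round(d['centre'],3).tolist(),round(d['conf'],2)) for c in('wrist','top') for d in models.recognise(c,'bottle_center')[:2]])
go((.509,.111,.15),(.509,.111,.035))
E
```

```text
[([0.517, 0.109, 0.072], 0.8), ([0.505, 0.11, 0.071], 0.75), ([0.687, 0.095, 0.098], 0.63)]
t 2.6 p [0.5039 0.098  0.1823] yaw -9.5 F [0.3 0.  0.3] op 0.0876
to [0.509 0.111 0.15 ] units [ 0.06 -0.27  0.65]
to [0.509 0.111 0.035] units [ 0.  -0.   2.3]
```

View pics/w1.png

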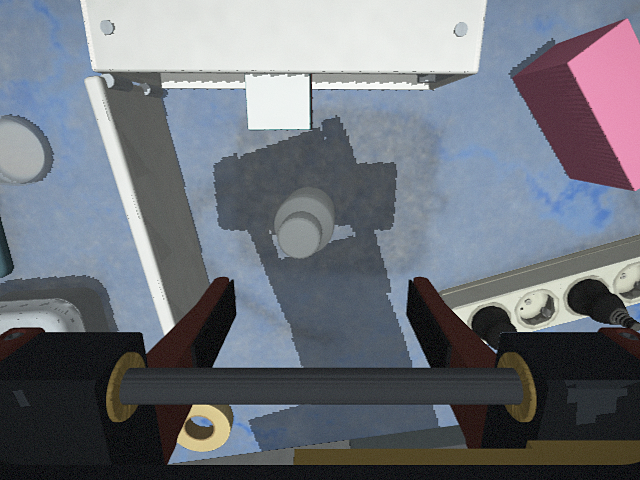

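The wrist view shows the bottle cap at (300,233), slightly left of the midline between the fingers. The door edge is on the left and clear of them. I'll go down and grip.

>>> {"method": "drive_tool", "body": {
  "commands": [
    {"tx": 0.1,"ty": -0.27,"tz": 0.5,"turn": 0,"fingers": 1},
    {"tx": 0,"ty": 0,"tz": 0.8,"turn": 0,"fingers": 1},
    {"tx": 0,"ty": 0,"tz": 0.8,"turn": 0,"fingers": 1},
    {"tx": 0,"ty": 0,"tz": 0.5,"turn": 0,"fingers": 1},
    {"tx": 0,"ty": 0,"tz": 0.35,"turn": 0,"fingers": 1},
    {"tx": 0,"ty": 0,"tz": 0,"turn": 0,"fingers": 0.1},
    {"tx": 0,"ty": 0,"tz": 0,"turn": 0,"fingers": 0.1},
    {"tx": 0,"ty": 0,"tz": 0,"turn": 0,"fingers": 0.1},
    {"tx": 0,"ty": 0,"tz": 0,"turn": 0,"fingers": 0.1},
    {"tx": 0,"ty": 0,"tz": 0,"turn": 0,"fingers": 0.1}
  ],
  "squeeze": 12
}}

```text
clock: 3.6
ee_pos: [0.5111, 0.109, 0.0366]
eef_rot: [-3.13, 0.267, -0.003]
contact_force: [-0.2, 0.1, 0.7]
opening: 0.0514
grasp_force: 0.3
```

>>> {"method": "drive_tool", "body": {
  "commands": [
    {"tx": 0,"ty": 0,"tz": 0,"turn": 0,"fingers": -0.4},
    {"tx": 0,"ty": 0,"tz": 0,"turn": 0,"fingers": -0.4},
    {"tx": 0,"ty": 0,"tz": 0,"turn": 0,"fingers": -0.4},
    {"tx": 0,"ty": 0,"tz": -0.3,"turn": 0,"fingers": -0.4},
    {"tx": 0,"ty": 0,"tz": -0.3,"turn": 0,"fingers": -0.4},
    {"tx": 0,"ty": 0.3,"tz": 0,"turn": 0,"fingers": -0.4},
    {"tx": 0,"ty": 0.6,"tz": 0,"turn": 0,"fingers": -0.4},
    {"tx": 0,"ty": 0.6,"tz": 0,"turn": 0,"fingers": -0.4},
    {"tx": 0,"ty": 0.6,"tz": 0,"turn": 0,"fingers": -0.4},
    {"tx": 0,"ty": 0.6,"tz": 0,"turn": 0,"fingers": -0.4}
  ]
}}

```text
clock: 4.6
ee_pos: [0.4865, -0.0258, 0.065]
eef_rot: [3.13, -0.267, -0.001]
contact_force: [1.2, -0.4, -0.7]
opening: 0.0505
grasp_force: 11.9
```

>>> {"method": "drive_tool", "body": {
  "commands": [
    {"tx": 0,"ty": 0.4,"tz": 0,"turn": 0,"fingers": -0.4},
    {"tx": 0,"ty": 0,"tz": 0,"turn": 0,"fingers": -0.4},
    {"tx": 0,"ty": 0,"tz": 0.3,"turn": 0,"fingers": -0.4},
    {"tx": 0,"ty": 0,"tz": 0.15,"turn": 0,"fingers": -0.4},
    {"tx": 0,"ty": 0,"tz": 0,"turn": 0,"fingers": -0.4},
    {"tx": 0,"ty": 0,"tz": 0,"turn": 0,"fingers": -0.4}
  ]
}}

```text
clock: 5.2
ee_pos: [0.484, -0.0434, 0.0429]
eef_rot: [-3.13, 0.266, 0.001]
contact_force: [-0.3, -0.0, -0.5]
opening: 0.0506
grasp_force: 11.9
```

>>> {"method": "drive_tool", "body": {
  "commands": [
    {"tx": 0,"ty": 0,"tz": 0.08,"turn": 0,"fingers": -0.4},
    {"tx": 0,"ty": 0,"tz": 0.05,"turn": 0,"fingers": -0.4},
    {"tx": 0,"ty": 0,"tz": 0,"turn": 0,"fingers": -0.4},
    {"tx": 0,"ty": 0,"tz": 0,"turn": 0,"fingers": 0.4},
    {"tx": 0,"ty": 0,"tz": 0,"turn": 0,"fingers": 1},
    {"tx": 0,"ty": 0,"tz": 0,"turn": 0,"fingers": 1},
    {"tx": 0,"ty": 0,"tz": -0.5,"turn": 0,"fingers": 1},
    {"tx": 0,"ty": 0,"tz": -1,"turn": 0,"fingers": 1},
    {"tx": 0,"ty": 0,"tz": -1,"turn": 0,"fingers": 1}
  ]
}}

```text
clock: 6.1
ee_pos: [0.4832, -0.0437, 0.1624]
eef_rot: [-3.13, 0.267, 0.004]
contact_force: [1.6, 0.2, 0.6]
opening: 0.0878
grasp_force: 0.0
```

```bash
python3 - <<'E'
from h import *
im=optics.grab_frame('top')[:,:,::-1]
cv2.imwrite('pics/t2.png',cv2.resize(im[150:370,190:460],None,fx=2.7,fy=2.7,interpolation=cv2.INTER_CUBIC))
im=optics.grab_frame('scene')[:,:,::-1]
cv2.imwrite('pics/s2.png',cv2.resize(im[150:370,230:500],None,fx=2.7,fy=2.7,interpolation=cv2.INTER_CUBIC))
for c in('scene','top'): print([(np.round(d['centre'],3).tolist(),round(d['conf'],2)) for d in models.recognise(c,'bottle_center')[:2]])
print('front',cab(-.085,0.0065,.05))
go(cab(-.18,.0065,.16),cab(-.18,.0065,.05),cab(-.12,.0065,.05),cab(-.096,.0065,.05))
E
```

```text
[]
[]
front [0.621555   0.10509039 0.05      ]
t 6.3 p [ 0.4849 -0.0439  0.1627] yaw -9.8 F [ 0.6  1.2 -0.7] op 0.0879
to [0.528 0.121 0.16 ] units [ 0.29 -3.4   0.06]
to [0.528 0.121 0.05 ] units [-0.01  0.    2.2 ]
to [0.587 0.111 0.05 ] units [ 1.2 -0.   0. ]
to [0.611 0.107 0.05 ] units [ 0.48 -0.    0.  ]
```

View pics/s2.png

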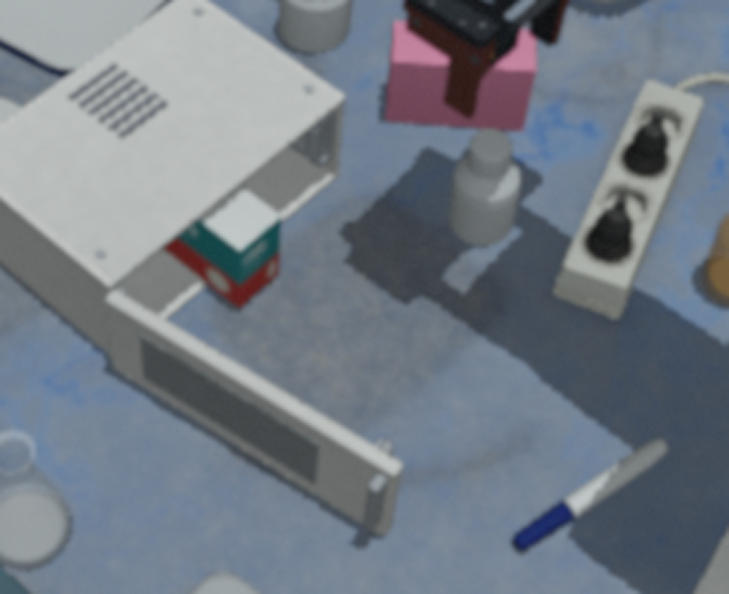

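The bottle stands upright at its new place (crop pixel 485,190). Next I'll push the carton with the fingers shut.

>>> {"method": "drive_tool", "body": {
  "commands": [
    {"tx": 0.05,"ty": -0.85,"tz": 0,"turn": 0,"fingers": -1},
    {"tx": 0.05,"ty": -0.85,"tz": 0,"turn": 0,"fingers": -1},
    {"tx": 0.05,"ty": -0.85,"tz": 0,"turn": 0,"fingers": -1},
    {"tx": 0.05,"ty": -0.85,"tz": 0,"turn": 0,"fingers": -1},
    {"tx": 0,"ty": 0,"tz": 0.7,"turn": 0,"fingers": -1},
    {"tx": 0,"ty": 0,"tz": 0.7,"turn": 0,"fingers": -1},
    {"tx": 0,"ty": 0,"tz": 0.7,"turn": 0,"fingers": -1},
    {"tx": 0,"ty": 0,"tz": 0.2,"turn": 0,"fingers": -1},
    {"tx": 0,"ty": 0,"tz": 0,"turn": 0,"fingers": -1}
  ]
}}

```text
clock: 7.2
ee_pos: [0.5206, 0.1215, 0.044]
eef_rot: [3.128, -0.267, -0.009]
contact_force: [-0.7, 0.5, -0.5]
opening: 0.0194
grasp_force: 0.0
```

```bash
python3 - <<'E'
from h import *
go(cab(-.14,.0065,.045),cab(-.096,.0065,.045))
E
```

```text
t 7.2 p [0.5206 0.1215 0.044 ] yaw -9.8 F [-0.7  0.5 -0.5] op 0.0194
to [0.567 0.114 0.045] units [ 0.95 -0.02 -0.02]
to [0.611 0.107 0.045] units [ 0.88 -0.   -0.  ]
```

>>> {"method": "drive_tool", "body": {
  "commands": [
    {"tx": 0.3,"ty": 0,"tz": 0,"turn": 0,"fingers": -1},
    {"tx": 0.3,"ty": 0,"tz": 0,"turn": 0,"fingers": -1},
    {"tx": 0.2,"ty": 0,"tz": 0,"turn": 0,"fingers": -1},
    {"tx": 0.15,"ty": 0,"tz": 0,"turn": 0,"fingers": -1},
    {"tx": 0.15,"ty": 0,"tz": 0,"turn": 0,"fingers": -1},
    {"tx": 0.15,"ty": 0,"tz": 0,"turn": 0,"fingers": -1},
    {"tx": 0.15,"ty": 0,"tz": 0,"turn": 0,"fingers": -1},
    {"tx": 0.1,"ty": 0,"tz": 0,"turn": 0,"fingers": -1},
    {"tx": 0,"ty": 0,"tz": 0,"turn": 0,"fingers": -1}
  ]
}}

```text
clock: 8.1
ee_pos: [0.5976, 0.1093, 0.0466]
eef_rot: [-3.13, 0.267, -0.001]
contact_force: [-0.0, 0.7, 0.5]
opening: 0.001
grasp_force: 0.0
```

>>> {"method": "drive_tool", "body": {
  "commands": [
    {"tx": 0.1,"ty": 0,"tz": 0,"turn": 0,"fingers": -1},
    {"tx": 0.1,"ty": 0,"tz": 0,"turn": 0,"fingers": -1},
    {"tx": 0,"ty": 0,"tz": 0,"turn": 0,"fingers": -1}
  ]
}}

```text
clock: 8.4
ee_pos: [0.6075, 0.1076, 0.0467]
eef_rot: [-3.13, 0.267, -0.001]
contact_force: [1.5, 0.4, -0.7]
opening: 0.0006
grasp_force: 0.0
```

```bash
python3 - <<'E'
from h import *
go(cab(-.096,.0065,.045))
i=optics.camera_info('wrist')
im=optics.grab_frame('wrist')[:,:,::-1]; cv2.imwrite('pics/w3.png',im)
E
```

```text
t 8.4 p [0.6075 0.1076 0.0467] yaw -9.8 F [ 1.5  0.4 -0.7] op 0.0006
to [0.611 0.107 0.045] units [0.06 0.   0.03]
```

View pics/w3.png

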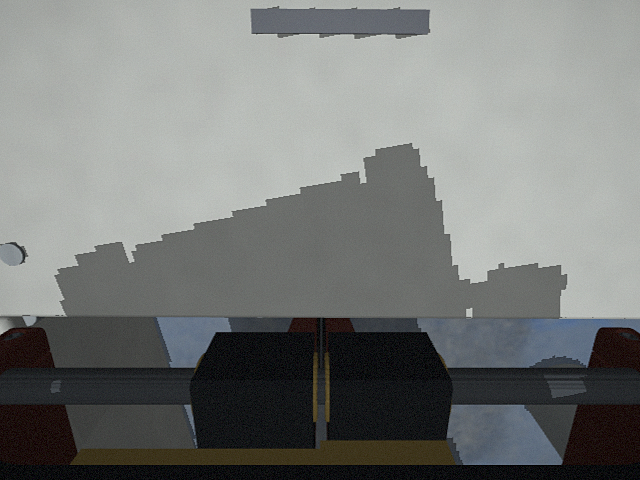

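The wrist view shows the roof's front edge at row 317, just ahead of the finger tips. The carton is hidden under the roof. I'll inch forward until the fingers touch the roof edge.

>>> {"method": "drive_tool", "body": {
  "commands": [
    {"tx": 0.06,"ty": 0,"tz": 0,"turn": 0,"fingers": -1},
    {"tx": 0,"ty": 0,"tz": 0,"turn": 0,"fingers": -1}
  ]
}}

```text
clock: 8.65
ee_pos: [0.6098, 0.1071, 0.0466]
eef_rot: [-3.13, 0.267, -0.0]
contact_force: [-0.4, -0.3, -0.1]
opening: 0.0008
grasp_force: 0.0
```

>>> {"method": "drive_tool", "body": {
  "commands": [
    {"tx": 0.04,"ty": 0,"tz": 0,"turn": 0,"fingers": -1},
    {"tx": 0,"ty": 0,"tz": 0,"turn": 0,"fingers": -1}
  ]
}}

```text
clock: 8.85
ee_pos: [0.6117, 0.1068, 0.0466]
eef_rot: [-3.13, 0.267, -0.0]
contact_force: [0.4, -0.2, 0.4]
opening: 0.0001
grasp_force: 0.0
```

>>> {"method": "drive_tool", "body": {
  "commands": [
    {"tx": 0.04,"ty": 0,"tz": 0,"turn": 0,"fingers": -1},
    {"tx": 0,"ty": 0,"tz": 0,"turn": 0,"fingers": -1}
  ]
}}

```text
clock: 9.05
ee_pos: [0.6117, 0.1067, 0.0466]
eef_rot: [3.13, -0.267, -0.006]
contact_force: [-7.4, 1.9, 6.1]
opening: 0.0006
grasp_force: 3.8
```

>>> {"method": "drive_tool", "body": {
  "commands": [
    {"tx": 0.02,"ty": 0,"tz": 0,"turn": 0,"fingers": -1},
    {"tx": 0,"ty": 0,"tz": 0,"turn": 0,"fingers": -1}
  ]
}}

```text
clock: 9.25
ee_pos: [0.6116, 0.1067, 0.0466]
eef_rot: [3.13, -0.267, -0.009]
contact_force: [-10.7, 3.0, 8.2]
opening: 0.0003
grasp_force: 5.6
```

>>> {"method": "drive_tool", "body": {
  "commands": [
    {"tx": -0.2,"ty": 0,"tz": 0,"turn": 0,"fingers": -1},
    {"tx": -0.4,"ty": 0,"tz": 0,"turn": 0,"fingers": -1},
    {"tx": -0.4,"ty": 0,"tz": -0.5,"turn": 0,"fingers": -1},
    {"tx": -0.4,"ty": 0,"tz": -0.8,"turn": 0,"fingers": -1},
    {"tx": -0.4,"ty": 0,"tz": -0.8,"turn": 0,"fingers": -1},
    {"tx": -0.5,"ty": -0.8,"tz": -0.3,"turn": 0,"fingers": -1},
    {"tx": -0.5,"ty": -0.8,"tz": 0,"turn": 0,"fingers": -1},
    {"tx": 0,"ty": -0.9,"tz": 0,"turn": 0,"fingers": -1},
    {"tx": 0,"ty": -0.8,"tz": 0,"turn": 0,"fingers": -1},
    {"tx": 0,"ty": 0,"tz": 0,"turn": 0,"fingers": -1}
  ]
}}

```text
clock: 10.25
ee_pos: [0.5055, 0.297, 0.1673]
eef_rot: [-3.128, 0.261, -0.005]
contact_force: [1.3, -0.7, 0.6]
opening: 0.0002
grasp_force: 0.0
```

```bash
python3 - <<'E'
from h import *
def crop(c,n,u,v):
    im=optics.grab_frame(c)[:,:,::-1]; return cv2.resize(im[v:v+150,u:u+200],(400,300),interpolation=cv2.INTER_CUBIC)
cv2.imwrite('pics/b4.png',np.vstack([np.hstack([crop('top',0,230,220),crop('scene',0,250,190)])]))
s=manip.state(); print('cab',tocab(s['ee_pos'])); go()
for c in('top','scene'):
  for n in('carton_center','door','bottle_center','flask_center'): print(c,n,[(np.round(d['centre'],3).tolist(),round(d['conf'],2)) for d in models.recognise(c,n)[:2]])
E
```

```text
cab [-0.23248716  0.17196498]
t 10.35 p [0.5041 0.2931 0.1664] yaw -9.6 F [-0.6 -0.3 -0.7] op 0.0005
top carton_center [([0.558, -0.136, 0.076], 0.63)]
top door [([0.535, 0.22, 0.091], 0.72)]
top bottle_center [([0.482, -0.038, 0.072], 0.67)]
top flask_center [([0.624, 0.109, 0.05], 0.31)]
scene carton_center [([0.512, -0.138, 0.013], 0.44)]
scene door [([0.47, 0.232, 0.062], 0.67)]
scene bottle_center [([0.476, -0.028, 0.061], 0.57)]
scene flask_center [([0.607, 0.378, 0.052], 0.84)]
```

View pics/b4.png

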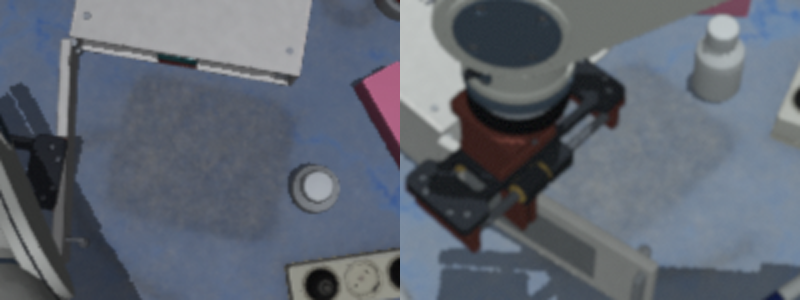

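The top view shows the carton flush, just a thin line at (177,58). The door is still open and the bottle is upright. I'll work out the door-pushing arc.

```bash
python3 - <<'E'
from h import *
s=manip.state(); p=tocab(s['ee_pos'])
A=np.r_[1.5,np.linspace(1.38,.1,14),.06,.03,0.0]; r=np.interp(A,[0,1.5],[.195,.15])
go()
for a,q in zip(A,r):
    d=np.array([-np.sin(a),-np.cos(a)]); n=np.array([-np.cos(a),np.sin(a)])
    t=np.array([-.085,.121])+q*d+n*(.013+.010*abs(n[0])+.0135*abs(n[1])); u=(t-p)/.05; p=t
    print(round(a,2),t.round(3),'tx %.2f ty %.2f'%(u[0],-u[1]))
E
```

```text
t 10.75 p [0.5046 0.2919 0.1667] yaw -9.8 F [ 0.8 -0.3 -0.3] op 0.0005
1.5 [-0.237  0.137] tx -0.10 ty 0.67
1.38 [-0.241  0.12 ] tx -0.09 ty 0.36
1.28 [-0.243  0.104] tx -0.04 ty 0.31
1.18 [-0.244  0.088] tx -0.01 ty 0.32
1.08 [-0.242  0.071] tx 0.03 ty 0.33
0.99 [-0.239  0.055] tx 0.06 ty 0.33
0.89 [-0.234  0.038] tx 0.10 ty 0.33
0.79 [-0.227  0.021] tx 0.14 ty 0.33
0.69 [-0.219  0.005] tx 0.18 ty 0.32
0.59 [-0.208 -0.01 ] tx 0.22 ty 0.31
0.49 [-0.195 -0.024] tx 0.25 ty 0.29
0.4 [-0.181 -0.037] tx 0.29 ty 0.26
0.3 [-0.165 -0.049] tx 0.32 ty 0.23
0.2 [-0.147 -0.059] tx 0.35 ty 0.20
0.1 [-0.128 -0.068] tx 0.38 ty 0.17
0.06 [-0.12 -0.07] tx 0.16 ty 0.06
0.03 [-0.114 -0.072] tx 0.12 ty 0.04
0.0 [-0.108 -0.074] tx 0.12 ty 0.03
```

>>> {"method": "drive_tool", "body": {
  "commands": [
    {"tx": 0,"ty": 0,"tz": 0.6,"turn": 0,"fingers": -1},
    {"tx": 0,"ty": 0,"tz": 0.7,"turn": 0,"fingers": -1},
    {"tx": 0,"ty": 0,"tz": 0.7,"turn": 0,"fingers": -1},
    {"tx": 0,"ty": 0,"tz": 0.3,"turn": 0,"fingers": -1},
    {"tx": -0.1,"ty": 0.35,"tz": 0,"turn": 0,"fingers": -1},
    {"tx": 0,"ty": 0.3,"tz": 0,"turn": 0,"fingers": -1},
    {"tx": -0.09,"ty": 0.3,"tz": 0,"turn": 0,"fingers": -1},
    {"tx": -0.04,"ty": 0.3,"tz": 0,"turn": 0,"fingers": -1},
    {"tx": 0,"ty": 0,"tz": 0,"turn": 0,"fingers": -1}
  ]
}}

```text
clock: 11.65
ee_pos: [0.4818, 0.2311, 0.0522]
eef_rot: [3.13, -0.27, -0.001]
contact_force: [-0.9, -0.0, 0.1]
opening: 0.0005
grasp_force: 0.0
```

```bash
python3 - <<'E'
from h import *
s=manip.state(); print('cab',tocab(s['ee_pos'])); go()
E
```

```text
cab [-0.24397131  0.10713033]
t 11.65 p [0.4818 0.2311 0.0522] yaw -9.8 F [-0.9 -0.   0.1] op 0.0005
```

>>> {"method": "drive_tool", "body": {
  "commands": [
    {"tx": 0,"ty": 0.38,"tz": 0,"turn": 0,"fingers": -1},
    {"tx": 0.03,"ty": 0.33,"tz": 0,"turn": 0,"fingers": -1},
    {"tx": 0.06,"ty": 0.33,"tz": 0,"turn": 0,"fingers": -1},
    {"tx": 0.1,"ty": 0.33,"tz": 0,"turn": 0,"fingers": -1},
    {"tx": 0.14,"ty": 0.33,"tz": 0,"turn": 0,"fingers": -1},
    {"tx": 0.18,"ty": 0.32,"tz": 0,"turn": 0,"fingers": -1},
    {"tx": 0.22,"ty": 0.31,"tz": 0,"turn": 0,"fingers": -1},
    {"tx": 0.25,"ty": 0.29,"tz": 0,"turn": 0,"fingers": -1},
    {"tx": 0.29,"ty": 0.26,"tz": 0,"turn": 0,"fingers": -1},
    {"tx": 0,"ty": 0,"tz": 0,"turn": 0,"fingers": -1}
  ]
}}

```text
clock: 12.65
ee_pos: [0.5219, 0.0781, 0.0518]
eef_rot: [-3.13, 0.271, -0.002]
contact_force: [-0.9, -0.4, -0.6]
opening: 0.0004
grasp_force: 0.0
```

```bash
python3 - <<'E'
from h import *
s=manip.state(); print('cab',tocab(s['ee_pos'])); go()
im=optics.grab_frame('top')[:,:,::-1]
cv2.imwrite('pics/t5.png',cv2.resize(im[170:350,220:440],None,fx=2.5,fy=2.5,interpolation=cv2.INTER_CUBIC))
E
```

```text
cab [-0.17867411 -0.03685411]
t 12.65 p [0.5219 0.0781 0.0518] yaw -9.9 F [-0.9 -0.4 -0.6] op 0.0004
```

View pics/t5.png

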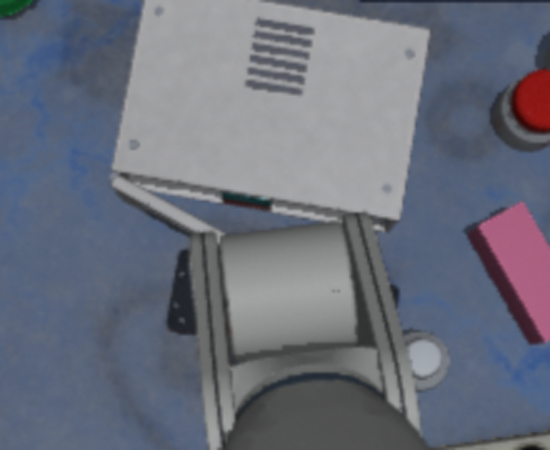

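The door has followed to about 0.4 rad. The carton's end at (247,200) is level with the front edge and the bottle at (425,357) is clear. I'll carry on to the catch.

>>> {"method": "drive_tool", "body": {
  "commands": [
    {"tx": 0.28,"ty": 0.23,"tz": 0,"turn": 0,"fingers": -1},
    {"tx": 0.3,"ty": 0.2,"tz": 0,"turn": 0,"fingers": -1},
    {"tx": 0.3,"ty": 0.17,"tz": 0,"turn": 0,"fingers": -1},
    {"tx": 0.2,"ty": 0.06,"tz": 0,"turn": 0,"fingers": -1},
    {"tx": 0.12,"ty": 0.04,"tz": 0,"turn": 0,"fingers": -1},
    {"tx": 0.1,"ty": 0,"tz": 0,"turn": 0,"fingers": -1},
    {"tx": 0.06,"ty": 0,"tz": 0,"turn": 0,"fingers": -1},
    {"tx": 0,"ty": 0,"tz": 0,"turn": 0,"fingers": -1}
  ]
}}

```text
clock: 13.5
ee_pos: [0.5827, 0.0343, 0.0517]
eef_rot: [-3.13, 0.267, -0.002]
contact_force: [-0.5, -1.1, 0.3]
opening: 0.0005
grasp_force: 0.0
```

```bash
python3 - <<'E'
from h import *
s=manip.state(); print('cab',tocab(s['ee_pos'])); go()
E
```

```text
cab [-0.11132542 -0.06979892]
t 13.5 p [0.5827 0.0343 0.0517] yaw -9.8 F [-0.5 -1.1  0.3] op 0.0005
```

>>> {"method": "drive_tool", "body": {
  "commands": [
    {"tx": 0.06,"ty": 0,"tz": 0,"turn": 0,"fingers": -1},
    {"tx": 0.03,"ty": 0,"tz": 0,"turn": 0,"fingers": -1},
    {"tx": 0,"ty": 0,"tz": 0,"turn": 0,"fingers": -1}
  ]
}}

```text
clock: 13.8
ee_pos: [0.5857, 0.0338, 0.0516]
eef_rot: [-3.13, 0.267, 0.002]
contact_force: [-3.2, 1.9, 2.4]
opening: 0.0005
grasp_force: 1.7
```

>>> {"method": "drive_tool", "body": {
  "commands": [
    {"tx": 0.04,"ty": 0,"tz": 0,"turn": 0,"fingers": -1},
    {"tx": 0,"ty": 0,"tz": 0,"turn": 0,"fingers": -1}
  ]
}}

```text
clock: 14.0
ee_pos: [0.5857, 0.0337, 0.0515]
eef_rot: [-3.13, 0.267, 0.008]
contact_force: [-10.8, 3.5, 8.3]
opening: 0.0006
grasp_force: 5.2
```

Hard stop at the shut position. I'll back off and check.

>>> {"method": "drive_tool", "body": {
  "commands": [
    {"tx": -0.3,"ty": 0,"tz": 0,"turn": 0,"fingers": -1},
    {"tx": -0.5,"ty": 0,"tz": 0,"turn": 0,"fingers": -1},
    {"tx": 0,"ty": 0,"tz": -0.8,"turn": 0,"fingers": -1},
    {"tx": 0,"ty": 0,"tz": -0.8,"turn": 0,"fingers": -1},
    {"tx": 0,"ty": 0,"tz": -0.8,"turn": 0,"fingers": -1},
    {"tx": -0.6,"ty": 0.7,"tz": 0,"turn": 0,"fingers": -1},
    {"tx": -0.6,"ty": 0.7,"tz": 0,"turn": 0,"fingers": -1},
    {"tx": 0,"ty": 0.9,"tz": 0,"turn": 0,"fingers": -1},
    {"tx": 0,"ty": 0.9,"tz": 0,"turn": 0,"fingers": -1},
    {"tx": 0,"ty": 0,"tz": 0,"turn": 0,"fingers": -1}
  ]
}}

```text
clock: 15.0
ee_pos: [0.4624, -0.1116, 0.1722]
eef_rot: [3.128, -0.274, 0.003]
contact_force: [-0.0, 0.2, -0.6]
opening: 0.0006
grasp_force: 0.0
```

```bash
python3 - <<'E'
from h import *
def crop(c,u,v):
    im=optics.grab_frame(c)[:,:,::-1]; return cv2.resize(im[v:v+150,u:u+200],(400,300),interpolation=cv2.INTER_CUBIC)
cv2.imwrite('pics/b6.png',np.hstack([crop('top',230,180),crop('scene',210,150)])); go()
for c in('top','scene'): print([(np.round(d['centre'],3).tolist(),round(d['conf'],2)) for n in('bottle_center','jar_center') for d in models.recognise(c,n)[:1]])
E
```

```text
t 15.1 p [ 0.4628 -0.1085  0.1719] yaw -9.9 F [-0.   0.7 -0.3] op 0.0007
[([0.482, -0.033, 0.07], 0.53), ([0.701, -0.143, 0.094], 0.7)]
[([0.478, -0.028, 0.062], 0.74), ([0.695, -0.132, 0.06], 0.74)]
```

View pics/b6.png

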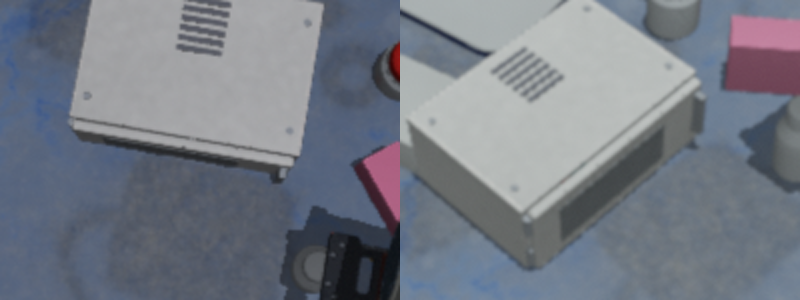

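The door is flush along the whole front (top crop 75,125 to 297,160), the bottle is upright, and nothing is touched.

```bash
python3 -c "
from workcell import manip
print(manip.job_done())"
```

```text
the job is handed in; nothing more can be done
None
```

I stood the bottle clear of the door's swing, pushed the carton flush and shut the door against its stop. The last pictures show the bottle upright and the door flush, and the job was handed in at about 15 s; no verdict came back.

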